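Index and lock the parts carousel in the bike workshop

TASK

Gently turn the parts carousel by pushing the pegs at its rim until the oiler with the long thin spout faces front, at the lock bracket, and lock it there: stand the lock pin in the bracket's bore and ease the turntable to and fro until the pin drops fully home, head down on the bracket. Never shove hard, keep everything on the carousel standing in its dish, and leave the other things on the bench alone.

Things in the scene. Friction and masses are not known exactly. Their poses are not given: they have to be found in the camera images.
- base: Fixed base of the carousel; origin under the turntable's axis, at bench height; its -x is the carousel's FRONT and faces the robot to within 20 degrees. At the front it carries the lock bracket: a dark steel block 54 mm radially x 40 mm wide, top 70 mm and underside 46 mm above the bench, reaching over the rim from a column outside it (block spans 104 to 158 mm from the axis).
- bore (a point): Centre of the top mouth of the bracket's bore, 118 mm in front of the turntable's axis, 70 mm above the bench. The bore is vertical, 16 mm wide with a 4 mm chamfer, right through the block. Axes: +x level from the bore towards the turntable's axis, +z up. Fixed.
- turntable: Plain aluminium disc, 135 mm radius, 8 mm thick, upper face 40 mm above the bench; origin on its axis at bench height, axes turn with it. Stiff bearing: about 0.3 N m drag (3 N at a peg), stays where left, turns both ways by more than a full turn. Carries four round dishes (rim 6 mm high, centres 55 mm from the axis towards its -x, -y, +x, +y), one thing in each, and four push pegs.
- deck (a point): Point on the turntable's axis on its upper face, axes as turntable. For each dish there is a 17.5 mm lock hole through the rim, 118 mm from the axis. They were drilled by hand and do not lie on the dishes' lines: each is 6 to 9 mm (along the rim) to one side, not known which, and is hidden under the bracket in use, so the locking position must be found by feel.
- oiler_mid (a point): The oiler: grey plastic bottle 45 mm across at the foot, 68 mm tall, the only thing on the turntable with a long thin spout. Point: on its axis, 34 mm above its foot. It stands loose in one of the dishes (2.5 mm play) and rides round with the turntable.
- pin_head (a point): Centre of the lock pin's head: dark cylinder 24 mm across, 26 mm tall, on a steel pin 14 mm across, 48 mm long, tip tapered to 10 mm over its last 3 mm; 61 mm from this point to the tip; 0.12 kg. Starts upright and loose in the holder, head centre 71 mm above the bench. Fully home in the bore the head's underside rests on the bracket (centre 13 mm above bore) and the turntable is blocked.
- pin: The lock pin, origin at its tip, +z to the head. Stood in the bore away from a lock hole its tip rests on the turntable and its head stays 18 mm above the bracket; when a lock hole comes beneath it, it falls home by its own weight and the turntable is felt to stop.
- holder: Fixed wooden block 55 x 55 mm, 32 mm high, with a hole 16 mm wide and 22 mm deep in which the lock pin stands at the start, left or right of the carousel. Origin: centre of its underside.
- peg0 (a point): Top centre of an upright steel push peg near the turntable's rim: 10 mm diameter, 40 mm tall (top 80 mm above the bench), 95 mm from the axis, on the -x-y diagonal of turntable, midway between two dishes. Passes inside the bracket without touching it.
- peg1 (a point): Top centre of an upright steel push peg near the turntable's rim: 10 mm diameter, 40 mm tall (top 80 mm above the bench), 95 mm from the axis, on the +x-y diagonal of turntable, midway between two dishes. Passes inside the bracket without touching it.
- peg2 (a point): Top centre of an upright steel push peg near the turntable's rim: 10 mm diameter, 40 mm tall (top 80 mm above the bench), 95 mm from the axis, on the +x+y diagonal of turntable, midway between two dishes. Passes inside the bracket without touching it.
- peg3 (a point): Top centre of an upright steel push peg near the turntable's rim: 10 mm diameter, 40 mm tall (top 80 mm above the bench), 95 mm from the axis, on the -x+y diagonal of turntable, midway between two dishes. Passes inside the bracket without touching it.
- tub_mid (a point): Squat grey tub with a flat lid, 47 mm across, 40 mm tall, in a dish; point at mid-height on its axis. Stays in its dish.
- cones_mid (a point): Stepped steel stack of three rounds, 45 mm across, 36 mm tall, in a dish; point at mid-height. Stays in its dish.
- can_mid (a point): Straight grey can with flat top, 45 mm across, 54 mm tall, in a dish; point at mid-height. Stays in its dish.
- spanner: Open spanner lying on the bench near the robot; bystander.
- driver: Screwdriver with black handle lying on the bench near the robot; bystander.
- spray: Blue spray can, 60 mm across, 190 mm tall, standing beyond the carousel; bystander.
- reflector: Rear reflector, 85 mm wide, 45 mm tall, left of the carousel; bystander.
- pedal: Black bicycle pedal, about 92 x 130 mm, 24 mm high, right of the carousel; bystander.
- bearing: Steel bearing ring, 52 mm across, 10 mm high, beyond the carousel; bystander.

How it is judged:
By the outcome, as a careful person would: the job done as asked, in the order asked, and still so for the second after the job is handed in, with the robot touching nothing.
It also fails if it takes over 72 s, if anything falls off the work surface, if the arm or the gripper's body presses on something with over 40 N, if the wrist force passes 120 N, or if a joint passes its speed limit or range.

ROBOT

A 6-joint arm with a two-finger parallel gripper is mounted at the origin on the work surface. World frame = base frame: x ahead of the robot, y to its left, z up, the work surface at z = 0. Lengths are in m, angles in rad, forces in N, time in s.
With the tool pointing down it reaches from about 0.35 to 0.85 m from the base axis. Payload 8.1 kg.
Tool frame: the origin (TCP) lies on the centre line of the jaws, within the pads' length; the fingertips stand robot.finger_overhang ahead of it and the grasp point (between the pads) lies 5 mm behind it (robot.finger_overhang is the distance from the TCP to the fingertips, in m); z points along the fingers, y is the direction in which the jaws open and shut (so a half turn about z gives the same grasp; the last joint's range is limited). The gripper opens to 93 mm and grips with 3 to 60 N. Pads are 15 mm wide; open, the fingers measure 128 mm over their backs; the gripper's body (75 mm by 188 mm) begins 65 mm behind the grasp point.
Start: joints at [1.248, 0.13, 1.488, -0, 1.523, -0.085], TCP at [0.141, 0.583, 0.233] pointing down, gripper open.
Joint ranges: [-2.96, 2.96], [-0.89, 2.26], [0.02, 2.5], [-1.34, 4.48], [0, 2.73], [-2.66, 2.66]. Speed limits (rad/s): [2.39, 2.39, 2.79, 3.14, 3.14, 3.14].

INTERFACE

Orientations are given as a rotation vector (axis times angle).
In Python, from plant import robot gives the robot as it stands. The module is installed in compiled form; this text tells all that it offers.
- The arm moves only by the tool carry_out, never from a script. Its argument "commands" is a list that holds one entry, the list of rows, each a list of 4 numbers: the shift along the tool's x, y, z in cm, then the turn about the tool's z in degrees. In form: [[[tx, ty, tz, roll], ...]]. A call has 1 to 20 rows; each row shifts and turns the commanded pose from where the row before left it, along the tool's axes as they then stand; what a row does not reach is not made up. A row lasts 1/12 s, in which the tool goes at most 41.7 mm and 7.16 degrees, less where a joint would pass 70% of its speed; a pose out of reach is approached as far as the arm can. A call is refused whole if a number of a shift passes 4.17 or a number of a turn 7.16, either way. A call with a gripper value outside its range is refused whole. "claw" is the finger opening in cm, from 0 to 9.3, set as the call begins (left out, the last holds). The fingers move at their own pace and stop on an object; "grip_force" is the grip in N (left out, the last holds). Time passes only in rows, so rows that do not move let the fingers close. It gives the time, the measured TCP pose, the force and the opening at its end, in the units of the state.
- robot.read_state(): the state, without advancing time (a new reading comes with each control period).
- robot.read_camera(name): name is "scene" or "top" or "wrist"; returns the picture (400x640x3 uint8, red, green, blue); there is no depth.
- robot.camera_params(name): a dict with "mtx" (3x3 intrinsics, pixels), "R" (3x3) and "t" (3): a world point X has camera coordinates R X + t. Camera axes: x right, y down, z forward; pixel columns grow to the right and rows downward; lengths in m; the calibration is good to about 2 mm. A picture is of the moment at which its call begins: read the wrist's pose just before it. camera_params takes no time and is no camera call; for the wrist camera it gives the pose at the moment of the call.
- robot.close_job(): hands the job in, once; it reports no verdict.
The state is a dict: "t": time; "q": joint angles; "dq": joint speeds; "joint_torque": joint torques, N m; "tool_pos": TCP position; "orientation": TCP orientation; "force": force on the tool from outside, world axes, zero at the start; "wrist_torque": the same for the moment, N m; "opening": finger opening in m.
Only numpy, scipy, OpenCV 4.12 (cv2) and the standard library are available. Lean on these libraries where they do the work, as an engineer would, in place of code of your own. Each camera call takes 0.05 s, during which the arm holds its last target.

## Working session

There is one attempt and no reset: what is moved stays moved. The work goes in short steps, Python scripts to look and compute and a tool call to move; the robot and the scene stay as the last step left them, time stands still between calls to the robot, and variables do not carry over. Pictures are saved under pics/ and viewed, and the job is handed in when it is done.

Besides the shell and the picture viewer there is one more tool, called after "Call:" by a JSON object that holds its "method" and its "body". carry_out: Moves the arm, as the interface text tells. Its arguments: {"type":"object","properties":{"commands":{"type":"array","items":{"type":"array","items":{"type":"array","items":{"type":"number"}}}},"claw":{"type":"number"},"grip_force":{"type":"number"}},"required":["commands"]}

```bash
mkdir -p pics; ls; python3 - <<'E'
from plant import robot
import cv2
s=robot.read_state();print(s); print(robot.finger_overhang)
for n in("scene","top","wrist"):
    p=robot.camera_params(n);print(n,p)
    cv2.imwrite(f"pics/{n}0.png",robot.read_camera(n)[:,:,::-1])
E
```

```text
pics
{'t': 0.0, 'q': array([ 1.24760256e+00,  1.31129791e-01,  1.48927757e+00,  1.26785334e-05,
        1.52299533e+00, -8.53965387e-02]), 'dq': array([-5.95111928e-04,  4.05583273e-04,  3.71027626e-04, -4.68436769e-04,
       -6.91561415e-04,  7.75037233e-05]), 'joint_torque': array([-7.21691904e-04, -5.59828162e+01, -4.91771793e+01,  7.65514397e-02,
        3.46327003e-02, -2.19125718e-04]), 'tool_pos': array([0.14113671, 0.58260729, 0.23160711]), 'orientation': array([-3.72607325e-01, -3.11903437e+00,  2.77969907e-03]), 'force': array([ 0.32480845,  0.1343308 , -0.78287081]), 'wrist_torque': array([-7.64717604e-03,  5.11715642e-02, -5.75303188e-05]), 'opening': 0.09274550997651668}
0.014
scene {'mtx': array([[368.25791218,   0.        , 321.92511882],
       [  0.        , 368.25791218, 201.31407635],
       [  0.        ,   0.        ,   1.        ]]), 'R': array([[ 0.86322114,  0.50482432, -0.0012939 ],
       [ 0.30774774, -0.52825959, -0.79134893],
       [-0.4001757 ,  0.68271093, -0.61136339]]), 't': array([-0.47258056, -0.09227216,  1.15856475])}
top {'mtx': array([[429.82073288,   0.        , 320.48315087],
       [  0.        , 429.82073288, 203.24243159],
       [  0.        ,   0.        ,   1.        ]]), 'R': array([[ 0.02118478, -0.99977475,  0.00128272],
       [-0.99159821, -0.02117525, -0.1276111 ],
       [ 0.12760951,  0.00143147, -0.99182345]]), 't': array([0.00308814, 0.53890037, 1.25369671])}
wrist {'mtx': array([[332.70117539,   0.        , 316.80806551],
       [  0.        , 332.70117539, 199.53415167],
       [  0.        ,   0.        ,   1.        ]]), 'R': array([[ 0.23602855,  0.97174493, -0.00152155],
       [ 0.94123674, -0.22822854,  0.24896813],
       [ 0.24158625, -0.06019573, -0.96851048]]), 't': array([-0.60044575, -0.02888511,  0.38956464])}
```

View pics/scene0.png

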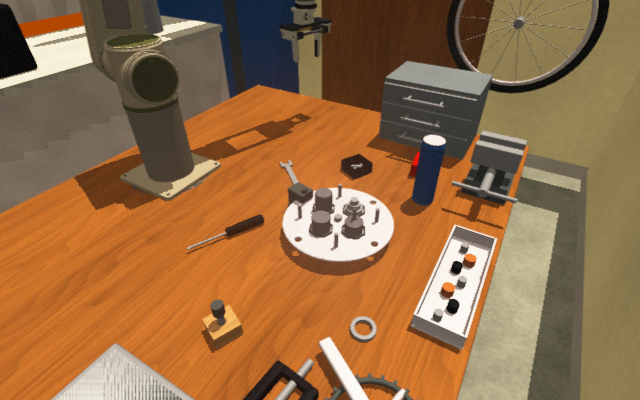

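View pics/top0.png

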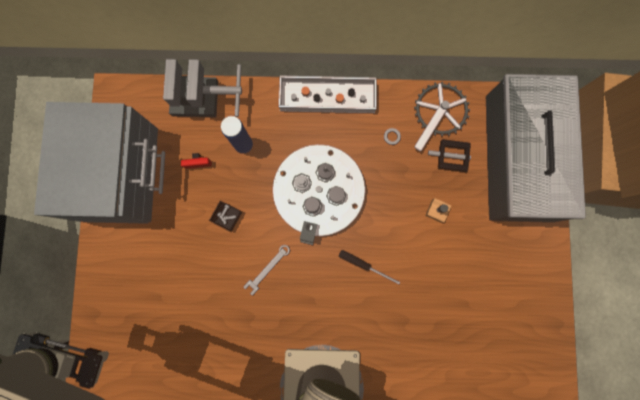

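View pics/wrist0.png

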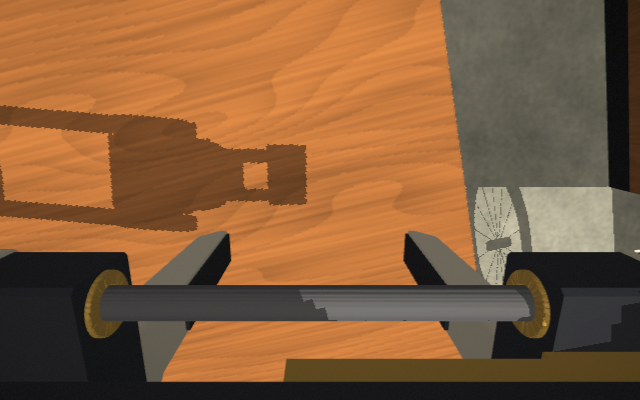

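The scene and top views show the whole bench, with the carousel near top pixel (319,190), the bracket near (309,232) and the holder near (439,210). I'll zoom in to tell the four parts apart.

```bash
python3 - <<'E'
import cv2
a=cv2.imread('pics/top0.png')[135:255,255:455]; b=cv2.imread('pics/scene0.png')[160:270,260:410]
cv2.imwrite('pics/topz.png',cv2.resize(a,None,fx=4,fy=4,interpolation=cv2.INTER_CUBIC))
cv2.imwrite('pics/scz.png',cv2.resize(b,None,fx=5,fy=5,interpolation=cv2.INTER_CUBIC))
E
```

```text
(no output)
```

View pics/topz.png

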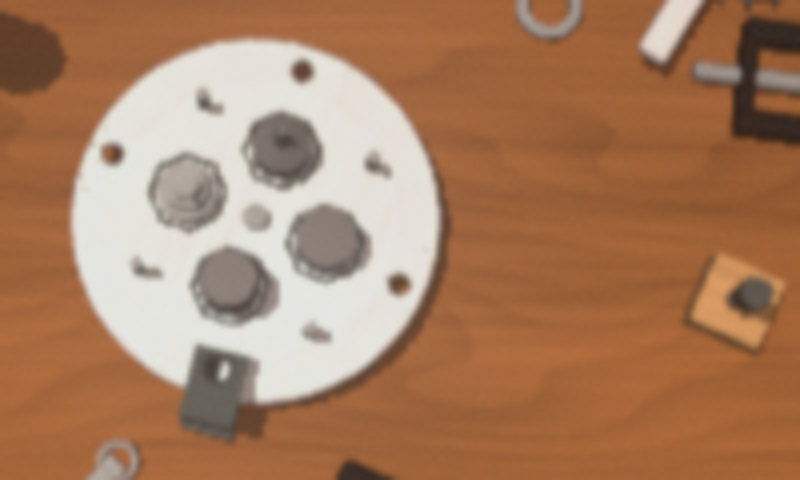

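View pics/scz.png

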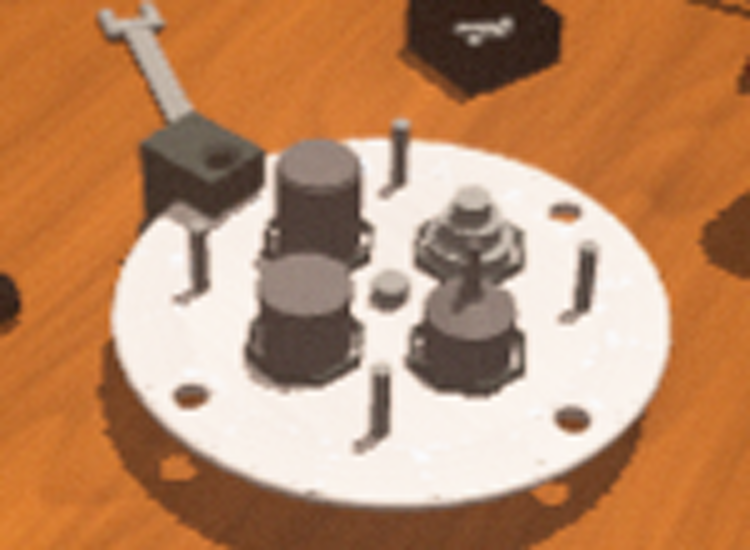

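The oiler (with the spout) is at topz (283,145), opposite the bracket. Its lock hole shows at topz (302,70). Next I'll measure positions.

```bash
cat > h.py <<'E'
import numpy as np, cv2
from plant import robot
def ray(n,uv,z,p=None):
    p=p or robot.camera_params(n)
    d=p['R'].T@np.linalg.solve(p['mtx'],[uv[0],uv[1],1.]); c=-p['R'].T@p['t']
    return c+d*(z-c[2])/d[2]
def pix(n,X,p=None):
    p=p or robot.camera_params(n)
    q=p['mtx']@(p['R']@np.asarray(X)+p['t']); return q[:2]/q[2]
def disc(img,n):
    hsv=cv2.cvtColor(img,cv2.COLOR_BGR2HSV)
    m=((hsv[...,1]<40)&(hsv[...,2]>190)).astype(np.uint8)
    cs,_=cv2.findContours(m,cv2.RETR_EXTERNAL,cv2.CHAIN_APPROX_NONE)
    return max(cs,key=cv2.contourArea),m
def circ(P):
    A=np.c_[2*P,np.ones(len(P))];s=np.linalg.lstsq(A,(P**2).sum(1),rcond=None)[0]
    return s[:2],np.sqrt(s[2]+s[:2]@s[:2])
E
python3 - <<'E'
from h import *
img=cv2.imread('pics/top0.png');n='top'
c,m=disc(img,n)
P=np.array([ray(n,u,.04)[:2] for u in cv2.convexHull(c)[:,0,:].astype(float)])
for k in range(5):
    C,r=circ(P); e=abs(np.hypot(*(P-C).T)-r); P=P[e<max(.003,1.5*np.median(e))]
print('disc',C,r,len(P))
f=lambda u,v:(255+(u+.5)/4-.5,135+(v+.5)/4-.5)
def rep(name,u,v,z):
    X=ray(n,f(u,v),z)[:2];d=X-C
    print(name,X.round(4),'r',np.hypot(*d).round(4),'az',np.degrees(np.arctan2(d[1],d[0])).round(1))
for u,v in[(302,70),(112,153),(399,284)]:rep('hole',u,v,.04)
rep('hub',257,217,.045)
for nm,u,v,h in[('oiler',283,147,.09),('cones',189,190,.06),('can',229,280,.096),('tub',326,240,.082)]:rep(nm,u,v,h)
for u,v in[(203,96),(372,160),(137,264),(309,327)]:rep('pegtop?',u,v,.08)
for u,v in[(211,107),(384,172),(153,272),(325,337)]:rep('pegbase?',u,v,.04)
for u,v in[(220,370)]:rep('bore',u,v,.07)
for u,v in[(203,345),(256,358),(232,438),(182,425)]:rep('brk',u,v,.07)
rep('head',758,288,.084);rep('holder',735,303,.032)
X=ray(n,(232,122),.19);print('spray',X)
E
```

```text
disc [0.58030396 0.021669  ] 0.13605028992147136 42
hole [ 0.6948 -0.0114] r 0.1192 az -16.1
hole [0.6278 0.1305] r 0.1187 az 66.4
hole [ 0.533  -0.0867] r 0.1182 az -113.6
hub [0.5805 0.0202] r 0.0014 az -82.2
oiler [0.6249 0.0023] r 0.0486 az -23.5
cones [0.5972 0.0708] r 0.052 az 71.1
can [0.5263 0.0389] r 0.0567 az 162.3
tub [ 0.5587 -0.0302] r 0.0562 az -112.6
pegtop? [0.6637 0.0615] r 0.0924 az 25.6
pegtop? [ 0.6187 -0.0629] r 0.0928 az -65.6
pegtop? [0.5385 0.106 ] r 0.0941 az 116.3
pegtop? [ 0.4954 -0.0191] r 0.0941 az -154.3
pegbase? [0.6647 0.0568] r 0.0914 az 22.6
pegbase? [ 0.6176 -0.0744] r 0.1031 az -68.8
pegbase? [0.5381 0.097 ] r 0.0863 az 119.3
pegbase? [ 0.4922 -0.0322] r 0.1033 az -148.6
bore [0.4638 0.0444] r 0.1187 az 168.9
brk [0.4817 0.0572] r 0.1048 az 160.2
brk [0.4731 0.0186] r 0.1073 az -178.4
brk [0.415  0.0346] r 0.1658 az 175.5
brk [0.4236 0.0708] r 0.1642 az 162.6
head [ 0.5301 -0.3416] r 0.3668 az -97.9
holder [ 0.525  -0.3392] r 0.3651 az -98.7
spray [0.7345043  0.25761442 0.19      ]
```

Call:
{"method": "carry_out", "body": {"commands": [[[-2.43, -2.51, 0, 0], [-2.43, -2.51, 0, 0], [-2.43, -2.51, 0, 0], [-2.43, -2.51, 0, 0], [-2.43, -2.51, 0, 0], [-2.43, -2.51, 0, 0], [-2.43, -2.51, 0, 0], [-2.43, -2.51, 0, 0], [-2.43, -2.51, 0, 0], [-2.43, -2.51, 0, 0], [-2.43, -2.51, 0, 0], [-2.43, -2.51, 0, 0], [-2.43, -2.51, 0, 0], [-2.43, -2.51, 0, 0], [-2.43, -2.51, 0, 0], [-2.43, -2.51, 0, 0], [-2.43, -2.51, 0, 0], [-2.43, -2.51, 0, 0], [-2.43, -2.51, 0, 0], [-2.43, -2.51, 0, 0]]], "claw": 3.0}}

```text
t: 1.82
tool_pos: [0.4958, -0.021, 0.2324]
orientation: [-0.373, -3.119, -0.0]
force: [0.2, 1.1, 0.8]
opening: 0.0301
```

Call:
{"method": "carry_out", "body": {"commands": [[[0, 0, 0, 7.05], [0, 0, 0, 7.05], [0, 0, 0, 7.05], [0, 0, 0, 7.05], [0, 0, 0, 7.05], [0, 0, 0, 7.05], [0, 0, 0, 7.05], [0, 0, 0, 7.05], [0, 0, 0, 7.05], [0, 0, 0, 7.05], [0, 0, 0, 7.05], [0, 0, 0, 7.05], [0, 0, 0, 7.05], [0, 0, 0, 7.05], [0, 0, 0, 7.05], [0, 0, 0, 7.05], [0, 0, 0, 7.05], [0, 0, 0, 7.05], [0, 0, 0, 7.05], [0, 0, 0, 7.05]]]}}

```text
t: 3.48
tool_pos: [0.4952, -0.0192, 0.2323]
orientation: [-3.067, -0.681, 0.001]
force: [-0.1, -0.8, 0.3]
opening: 0.03
```

```bash
cat >> h.py <<'E'
from scipy.spatial.transform import Rotation as Ro
def st():
    s=robot.read_state();R=Ro.from_rotvec(s['orientation']).as_matrix()
    print('t',round(s['t'],2),'pos',s['tool_pos'].round(4),'azY',np.degrees(np.arctan2(R[1,1],R[0,1])).round(2),'zdir',R[:,2].round(3),'q6',s['q'][5].round(2),'F',s['force'].round(1),'op',round(s['opening'],4))
    return s,R
def shot(n,name):
    p=robot.camera_params(n);im=robot.read_camera(n)[:,:,::-1].copy();cv2.imwrite(f'pics/{name}.png',im);return im,p
def rel(s,R,X): return (R.T@(np.asarray(X)-s['tool_pos'])*100).round(2)
E
python3 - <<'E'
from h import *
s,R=st();im,p=shot('wrist','w1')
print(rel(s,R,[.4946,-.0192,.068]))
E
```

```text
t 3.48 pos [ 0.4952 -0.0192  0.2323] azY -64.97 zdir [-0.001  0.    -1.   ] q6 0.99 F [-0.1 -0.8  0.3] op 0.03
[-0.04 -0.02 16.43]
```

View pics/w1.png

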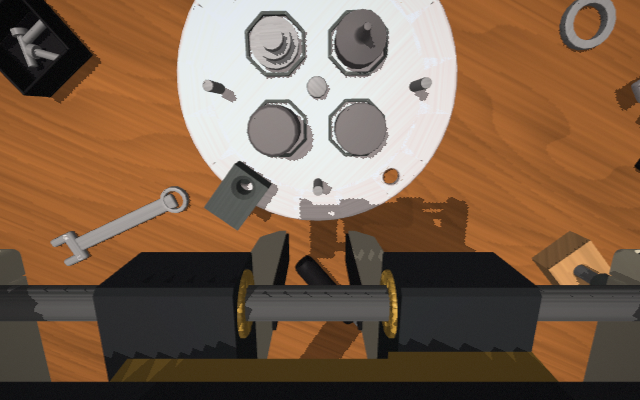

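The wrist view shows the oiler at (361,38), peg D at (318,185), the bracket bore at (245,185) and the pin head at (592,275). I'll use it to cross-check the top-view positions.

```bash
python3 - <<'E'
from h import *
n='wrist';p=robot.camera_params(n);C=np.array([.5803,.0217])
def rep(name,uv,z):
    X=ray(n,uv,z,p)[:2];d=X-C
    print(name,X.round(4),'r',np.hypot(*d).round(4),'az',np.degrees(np.arctan2(d[1],d[0])).round(1))
img=cv2.imread('pics/w1.png');c,m=disc(img,n)
P=np.array([ray(n,u,.04,p)[:2] for u in cv2.convexHull(c)[:,0,:].astype(float) if u[1]>2])
for k in range(8):
    c,r=circ(P); e=abs(np.hypot(*(P-c).T)-r); P=P[e<max(.0015,1.5*np.median(e))]
print(c,r,len(P))
rep('D',(318,184),.08);rep('C',(208,86),.08);rep('B',(425,83),.08)
rep('bore',(246,186),.07)
for q in [(238,162),(272,189),(237,229),(206,208)]:rep('brk',q,.07)
rep('hole',(391,176),.04);rep('hub',(317,85),.045)
rep('head',(592,275),.084)
cv2.imwrite('pics/w1z.png',cv2.resize(img[150:300,190:340],None,fx=4,fy=4,interpolation=cv2.INTER_CUBIC))
E
```

```text
[0.5810285  0.02154737] 0.13649135129737947 52
D [ 0.5009 -0.0167] r 0.0882 az -154.2
C [0.5403 0.1062] r 0.0935 az 115.3
B [ 0.6204 -0.064 ] r 0.0946 az -64.9
bore [0.4684 0.0449] r 0.1143 az 168.3
brk [0.4869 0.0603] r 0.101 az 157.5
brk [0.4761 0.0209] r 0.1043 az -179.6
brk [0.4238 0.037 ] r 0.1573 az 174.4
brk [0.4315 0.0726] r 0.1572 az 161.1
hole [ 0.5328 -0.0864] r 0.1181 az -113.7
hub [0.5827 0.0216] r 0.0024 az -2.1
head [ 0.5302 -0.3012] r 0.3267 az -98.8
```

View pics/w1z.png

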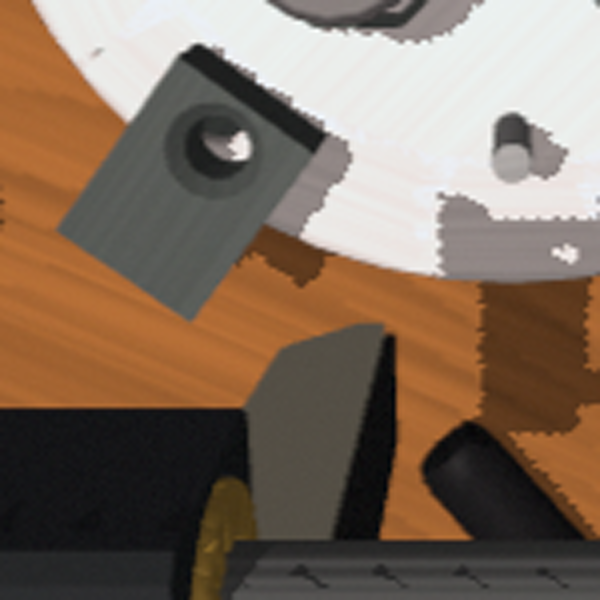

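```bash
python3 - <<'E'
from h import *
n='wrist';p=robot.camera_params(n);C=np.array([.5806,.0216])
def rep(name,uv,z):
    uv=(190+(uv[0]+.5)/4-.5,150+(uv[1]+.5)/4-.5)
    X=ray(n,uv,z,p)[:2];d=X-C
    print(name,X.round(4),'r',np.hypot(*d).round(4),'az',np.degrees(np.arctan2(d[1],d[0])).round(1)); return X
rep('D',(513,162),.08)
rep('bore',(215,150),.07)
B=[rep('brk',q,.07) for q in [(181,60),(310,152),(190,320),(60,229)]]
a=(B[0]+B[1])/2;b=(B[2]+B[3])/2;v=b-a;print(np.degrees(np.arctan2(v[1],v[0])),np.hypot(*v),np.hypot(*(B[0]-B[1])), a+v/np.hypot(*v)*.014)
E
```

```text
D [ 0.4955 -0.019 ] r 0.0943 az -154.5
bore [0.4663 0.0468] r 0.117 az 167.6
brk [0.4834 0.0621] r 0.1053 az 157.4
brk [0.4754 0.0257] r 0.1053 az 177.8
brk [0.4232 0.0367] r 0.1581 az 174.5
brk [0.4321 0.0742] r 0.1576 az 160.5
167.4241822091826 0.05300243410521417 0.03724789485454481 [0.46570147 0.04696266]
```

Bore is at about (0.4654, 0.0469), front azimuth 167.6°. Now I'll lower the open jaws around peg D.

Call:
{"method": "carry_out", "body": {"commands": [[[0, 0, 2, -0.5], [0, 0, 2, 0], [0, 0, 2, 0], [0, 0, 2, 0], [0, 0, 2, 0], [0, 0, 2, 0], [0, 0, 2, 0], [0, 0, 1.5, 0], [0, 0, 0.9, 0], [0, 0, 0, 0], [0, 0, 0, 0]]]}}

```text
t: 4.45
tool_pos: [0.4951, -0.0192, 0.0686]
orientation: [-3.061, -0.705, 0.001]
force: [-0.0, -0.1, 0.5]
opening: 0.03
```

Call:
{"method": "carry_out", "body": {"commands": [[[0, 0, 0, 0], [0, 0, 0, 0], [0, 0, 0, 0], [0, 0, 0, 0]]], "claw": 1.4, "grip_force": 5}}

```text
t: 4.78
tool_pos: [0.496, -0.0193, 0.0695]
orientation: [3.061, 0.704, 0.002]
force: [-0.4, 0.6, -0.4]
opening: 0.0146
```

```bash
python3 - <<'E'
from h import *
s,R=st();im,p=shot('wrist','w2')
print(rel(s,R,[.4946,-.0192,.068]))
E
```

```text
t 4.78 pos [ 0.496  -0.0193  0.0695] azY -64.11 zdir [ 0.002 -0.    -1.   ] q6 0.98 F [-0.4  0.6 -0.4] op 0.0146
[-0.12 -0.07  0.15]
```

View pics/w2.png

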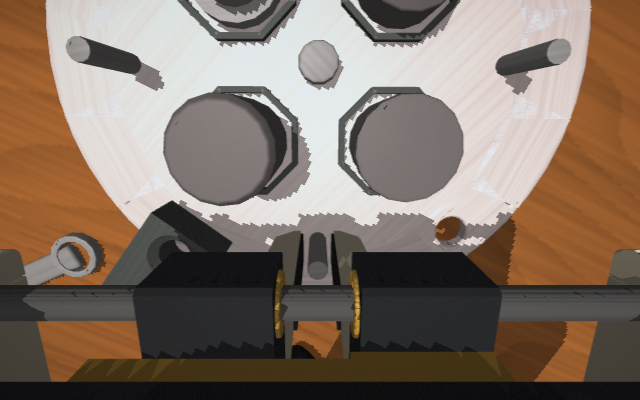

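Peg D is caged between the pads, with its top at (316,270). I'll turn counter-clockwise along an arc, gently.

Call:
{"method": "carry_out", "body": {"commands": [[[0, 0.166, 0, -1], [0.006, 0.332, 0, -2], [0.013, 0.497, 0, -3], [0.013, 0.497, 0, -3], [0.013, 0.497, 0, -3], [0.013, 0.497, 0, -3], [0.013, 0.497, 0, -3], [0.013, 0.497, 0, -3], [0.006, 0.332, 0, -2], [0, 0.166, 0, -1]]]}}

```text
t: 5.67
tool_pos: [0.5195, -0.0505, 0.0686]
orientation: [-2.846, -1.328, 0.001]
force: [-3.2, 2.1, 1.5]
opening: 0.0145
```

```bash
cat >> h.py <<'E'
def arc():
    s,R=st();d=s['tool_pos'][:2]-np.array([.5806,.0216]);print('r',np.hypot(*d).round(4),'az',np.degrees(np.arctan2(d[1],d[0])).round(2));return s,R
E
python3 - <<'E'
from h import *
arc();shot('wrist','w3')
E
```

```text
t 5.67 pos [ 0.5195 -0.0505  0.0686] azY -39.98 zdir [-0.001  0.    -1.   ] q6 0.5 F [-3.2  2.1  1.5] op 0.0145
r 0.0945 az -130.32
```

View pics/w3.png

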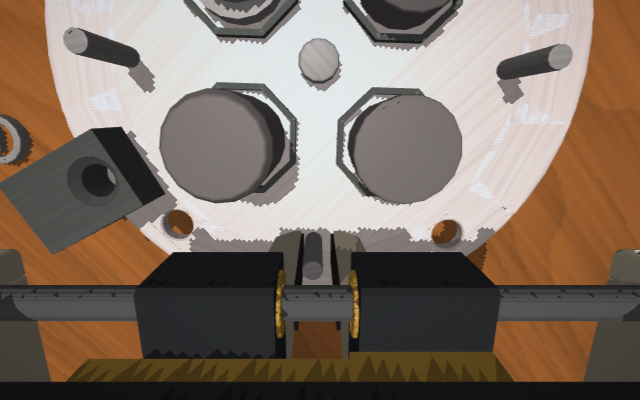

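Turning works at about 3.8 N. I'll continue.

Call:
{"method": "carry_out", "body": {"commands": [[[0.006, 0.332, 0, -2], [0.013, 0.497, 0, -3], [0.013, 0.497, 0, -3], [0.013, 0.497, 0, -3], [0.013, 0.497, 0, -3], [0.013, 0.497, 0, -3], [0.013, 0.497, 0, -3], [0.013, 0.497, 0, -3], [0.013, 0.497, 0, -3], [0.013, 0.497, 0, -3], [0.013, 0.497, 0, -3], [0.013, 0.497, 0, -3], [0.013, 0.497, 0, -3], [0.013, 0.497, 0, -3], [0.013, 0.497, 0, -3], [0.013, 0.497, 0, -3], [0.013, 0.497, 0, -3], [0.013, 0.497, 0, -3], [0.013, 0.497, 0, -3], [0.013, 0.497, 0, -3]]]}}

```text
t: 7.38
tool_pos: [0.6111, -0.0677, 0.0684]
orientation: [-1.824, -2.557, 0.002]
force: [-4.1, 0.6, 1.9]
opening: 0.0142
```

```bash
python3 - <<'E'
from h import *
arc()
E
```

```text
t 7.38 pos [ 0.6111 -0.0677  0.0684] azY 18.99 zdir [-0.001 -0.    -1.   ] q6 -0.52 F [-4.1  0.6  1.9] op 0.0142
r 0.0944 az -71.16
```

Call:
{"method": "carry_out", "body": {"commands": [[[0.013, 0.497, 0, -3], [0.013, 0.497, 0, -3], [0.013, 0.497, 0, -3], [0.013, 0.497, 0, -3], [0.013, 0.497, 0, -3], [0.013, 0.497, 0, -3], [0.013, 0.497, 0, -3], [0.013, 0.497, 0, -3], [0.013, 0.497, 0, -3], [0.013, 0.497, 0, -3], [0.013, 0.497, 0, -3], [0.013, 0.497, 0, -3], [0.013, 0.497, 0, -3], [0.013, 0.497, 0, -3], [0.013, 0.497, 0, -3], [0.013, 0.497, 0, -3], [0.013, 0.497, 0, -3], [0.013, 0.497, 0, -3], [0.013, 0.497, 0, -3], [0.013, 0.497, 0, -3]]]}}

```text
t: 9.05
tool_pos: [0.6734, 0.0033, 0.0682]
orientation: [-0.302, -3.126, 0.002]
force: [-2.6, -3.0, -0.2]
opening: 0.0141
```

```bash
python3 - <<'E'
from h import *
arc();shot('wrist','w4');shot('top','t4')
E
```

```text
t 9.05 pos [0.6734 0.0033 0.0682] azY 78.98 zdir [-0.002 -0.001 -1.   ] q6 -1.45 F [-2.6 -3.  -0.2] op 0.0141
r 0.0945 az -11.15
```

View pics/w4.png

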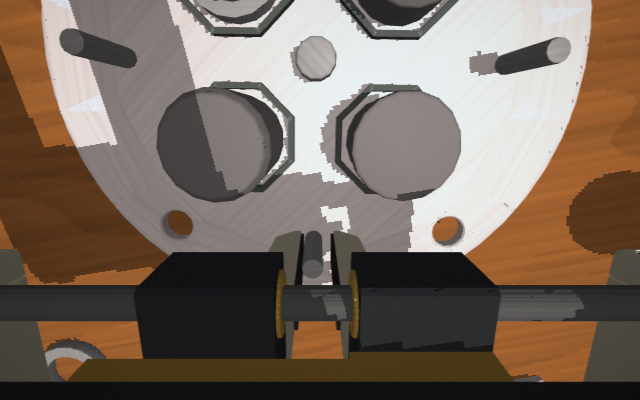

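Call:
{"method": "carry_out", "body": {"commands": [[[0.013, 0.497, 0, -3], [0.013, 0.497, 0, -3], [0.013, 0.497, 0, -3], [0.013, 0.497, 0, -3], [0.013, 0.497, 0, -3], [0.013, 0.497, 0, -3], [0.013, 0.497, 0, -3], [0.013, 0.497, 0, -3], [0.013, 0.497, 0, -3], [0.013, 0.497, 0, -3], [0.013, 0.497, 0, -3], [0.013, 0.497, 0, -3], [0.006, 0.332, 0, -2], [0.006, 0.332, 0, -2], [0, 0.25, 0, -1.5], [0, 0, 0, 0], [0, 0, 0, 0]]]}}

```text
t: 10.57
tool_pos: [0.6629, 0.0702, 0.0687]
orientation: [-0.82, 3.032, 0.0]
force: [0.4, -0.8, -0.9]
opening: 0.0138
```

```bash
python3 - <<'E'
from h import *
arc();im,p=shot('top','t5');shot('wrist','w5')
cv2.imwrite('pics/t5z.png',cv2.resize(im[135:255,255:455],None,fx=4,fy=4,interpolation=cv2.INTER_CUBIC))
E
```

```text
t 10.57 pos [0.6629 0.0702 0.0687] azY 120.27 zdir [ 0.  0. -1.] q6 -2.07 F [ 0.4 -0.8 -0.9] op 0.0138
r 0.0955 az 30.55
```

View pics/t5z.png

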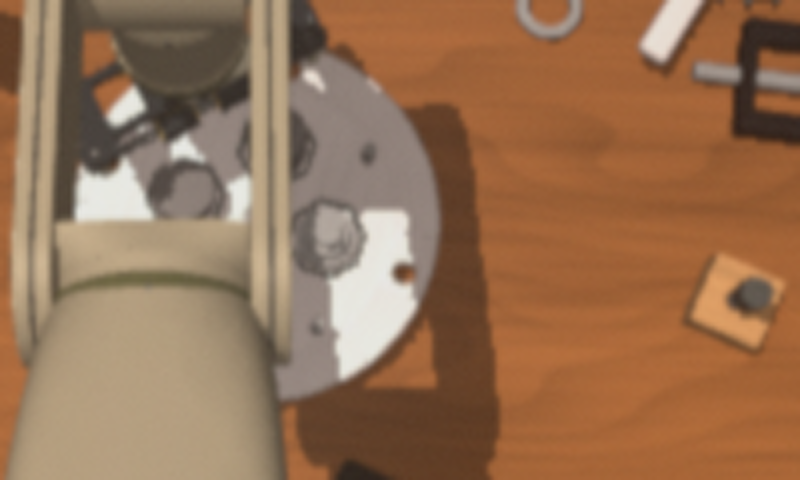

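View pics/w5.png

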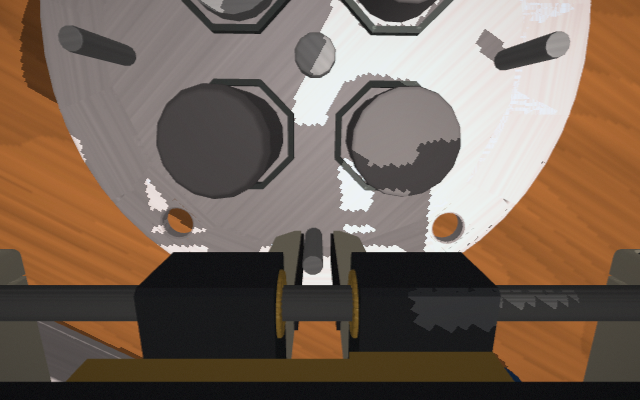

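```bash
python3 - <<'E'
from h import *
n='top';C=np.array([.5806,.0216])
X=ray(n,(255+402.5/4-.5,135+272.5/4-.5),.04)[:2];d=X-C;print('hole az',np.degrees(np.arctan2(d[1],d[0])),np.hypot(*d))
i=cv2.imread('pics/scene0.png');cv2.imwrite('pics/hs.png',cv2.resize(i[285:355,185:265],None,fx=7,fy=7,interpolation=cv2.INTER_CUBIC))
i=cv2.imread('pics/top0.png');cv2.imwrite('pics/ht.png',cv2.resize(i[190:230,415:465],None,fx=12,fy=12,interpolation=cv2.INTER_CUBIC))
E
```

```text
hole az -109.23618105776285 0.11693593919007009
```

View pics/hs.png

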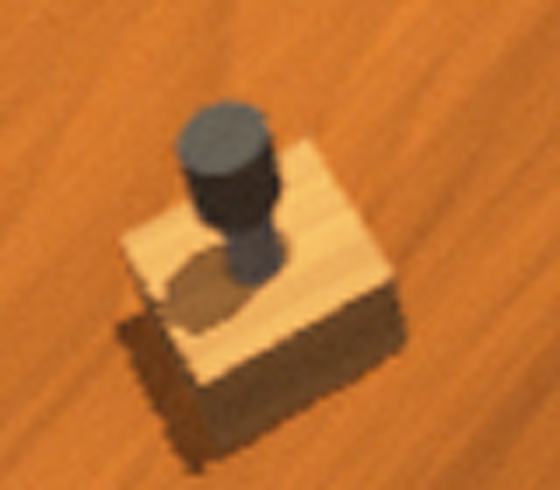

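View pics/ht.png

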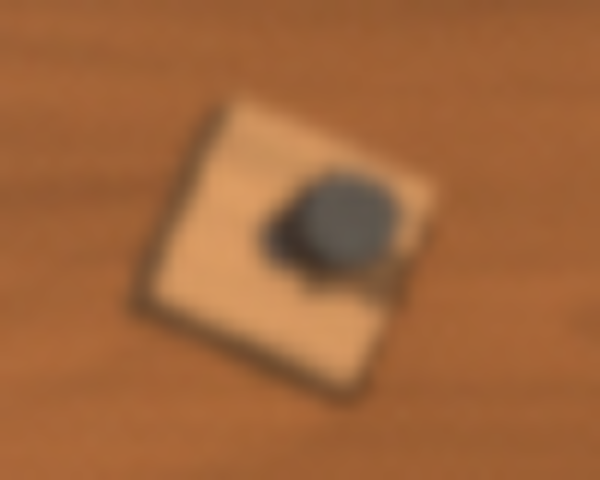

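Call:
{"method": "carry_out", "body": {"commands": [[[0, 0, 0, 0], [0, 0, 0, 0], [0, 0, -1, 0], [0, 0, -2, 0], [0, 0, -3, 0], [0, 0, -3, 0], [0, 0, -3, 0], [0, 0, -2, 0], [0, 0, -1, 0]]], "claw": 3.0}}

```text
t: 11.42
tool_pos: [0.6646, 0.0705, 0.2242]
orientation: [-0.821, 3.026, -0.002]
force: [-0.5, 0.2, 0.7]
opening: 0.0303
```

```bash
python3 - <<'E'
from h import *
h=ray('top',(415+348/12,190+222/12),.084);print('head top',h)
print('scene',ray('scene',(185+225/7,285+138/7),.084))
c=[ray('top',(415+a/12,190+b/12),.032)[:2] for a,b in[(232,95),(435,185),(352,390),(148,300)]];print('holder',np.mean(c,0),[np.hypot(*(c[i]-c[i-1])).round(3) for i in range(4)])
print('pin at holder top,scene',ray('scene',(185+258/7,285+268/7),.032))
E
```

```text
head top [ 0.52468511 -0.34119708  0.084     ]
scene [ 0.5302606  -0.34288717  0.084     ]
holder [ 0.52567133 -0.34204621] [np.float64(0.056), np.float64(0.055), np.float64(0.056), np.float64(0.055)]
pin at holder top,scene [ 0.53219145 -0.34535248  0.032     ]
```

Call:
{"method": "carry_out", "body": {"commands": [[[0, 0, 0, 7.1], [0, 0, 0, 7.1], [0, 0, 0, 7.1], [0, 0, 0, 7.1], [0, 0, 0, 7.1], [0, 0, 0, 7.1], [0, 0, 0, 0]]], "claw": 6}}

```text
t: 12.0
tool_pos: [0.6624, 0.0703, 0.218]
orientation: [-0.344, -3.122, 0.0]
force: [-0.1, 0.7, 0.2]
opening: 0.0598
```

```bash
python3 - <<'E'
from h import *
s,R=st();print(rel(s,R,[.5295,-.3415,.224]))
E
```

```text
t 12.0 pos [0.6624 0.0703 0.218 ] azY 77.42 zdir [-0.001  0.    -1.   ] q6 -1.32 F [-0.1  0.7  0.2] op 0.0598
[  4.   -43.09  -0.59]
```

Call:
{"method": "carry_out", "body": {"commands": [[[0.33, -3.32, 0, 0], [0.33, -3.32, 0, 0], [0.33, -3.32, 0, 0], [0.33, -3.32, 0, 0], [0.33, -3.32, 0, 0], [0.33, -3.32, 0, 0], [0.33, -3.32, 0, 0], [0.33, -3.32, 0, 0], [0.33, -3.32, 0, 0], [0.33, -3.32, 0, 0], [0.33, -3.32, 0, 0], [0.33, -3.32, 0, 0], [0.33, -3.32, 0, 0], [0, 0, 0, 0], [0, 0, 0, 0]]]}}

```text
t: 13.25
tool_pos: [0.5284, -0.344, 0.2181]
orientation: [-0.334, -3.123, -0.001]
force: [0.6, 0.2, -0.8]
opening: 0.0602
```

```bash
python3 - <<'E'
from h import *
s,R=st();shot('wrist','w6');im,p=shot('top','t6');print(rel(s,R,[.527,-.342,.066]))
cv2.imwrite('pics/t6z.png',cv2.resize(im[130:270,240:440],None,fx=4,fy=4,interpolation=cv2.INTER_CUBIC))
print(pix('wrist',[.527,-.342,.084]))
E
```

```text
t 13.25 pos [ 0.5284 -0.344   0.2181] azY 77.8 zdir [-0.001  0.001 -1.   ] q6 -2.02 F [ 0.6  0.2 -0.8] op 0.0602
[ 0.17  0.16 15.21]
[314.47867467 191.51715341]
```

View pics/w6.png

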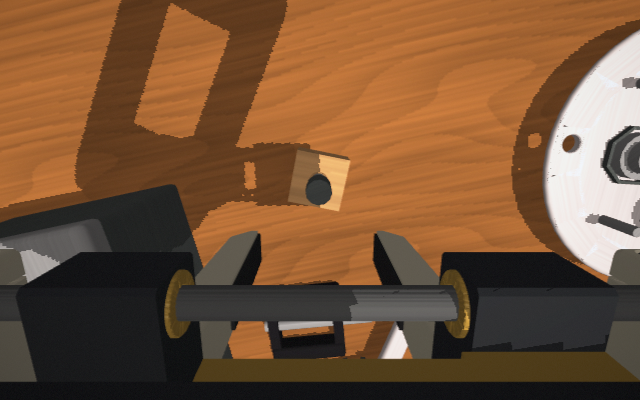

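View pics/t6z.png

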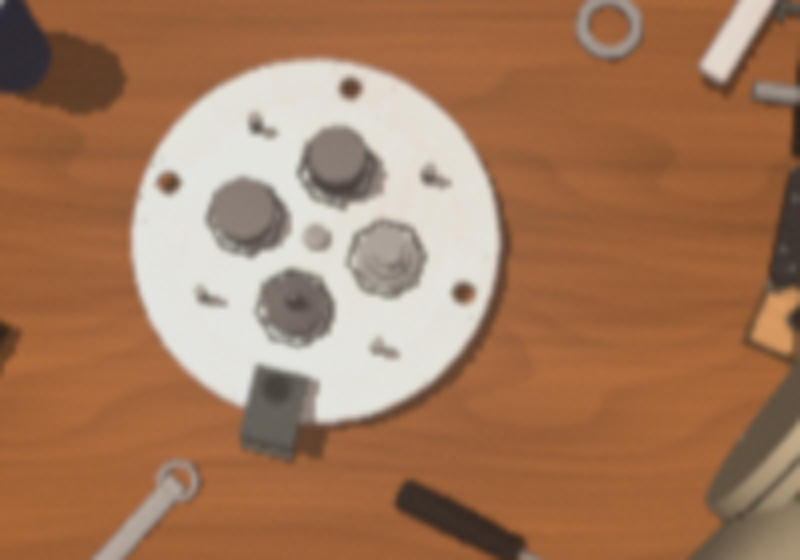

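The oiler is now at the front, and the bore looks dark at topz (276,385), so its lock hole is probably nearly beneath. In the wrist view the pin head is at (318.5,187).

```bash
python3 - <<'E'
from h import *
im=cv2.imread('pics/w6.png');cv2.imwrite('pics/w6z.png',cv2.resize(im[140:220,280:360],None,fx=7,fy=7,interpolation=cv2.INTER_CUBIC))
s,R=st()
for uv in[(318.5,184),(318.5,187)]:
  X=ray('wrist',uv,.084);print(X,rel(s,R,[X[0],X[1],.066]))
E
```

```text
t 13.35 pos [ 0.5295 -0.3419  0.2183] azY 77.9 zdir [-0.     0.001 -1.   ] q6 -2.01 F [ 0.6  0.7 -0.3] op 0.0598
[ 0.52112684 -0.33711609  0.084     ] [ 0.91  0.28 15.23]
[ 0.52375956 -0.33767841  0.084     ] [ 0.64  0.28 15.23]
```

View pics/w6z.png

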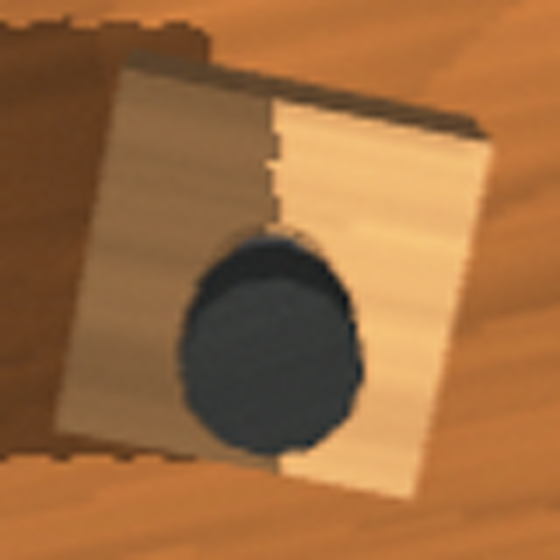

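Call:
{"method": "carry_out", "body": {"commands": [[[0.2, 0.2, 1, 0], [0, 0, 2, 0], [0, 0, 2, 0], [0, 0, 2, 0], [0, 0, 2, 0], [0, 0, 2, 0], [0, 0, 2, 0], [0, 0, 1.4, 0], [0, 0, 0.8, 0], [0, 0, 0, 0], [0, 0, 0, 0]]]}}

```text
t: 14.27
tool_pos: [0.5281, -0.3396, 0.0667]
orientation: [-0.333, -3.124, -0.0]
force: [0.5, -0.4, 0.3]
opening: 0.0601
```

```bash
python3 - <<'E'
from h import *
s,R=st();shot('wrist','w7')
E
```

```text
t 14.27 pos [ 0.5281 -0.3396  0.0667] azY 77.83 zdir [-0.  0. -1.] q6 -2.01 F [ 0.5 -0.4  0.3] op 0.0601
```

View pics/w7.png

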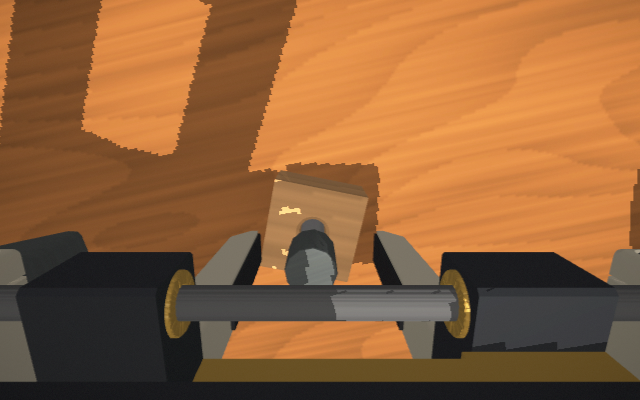

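```bash
python3 - <<'E'
from h import *
s,R=st()
for dx in(-.008,-.004,0,.004):
  for z in (.032,.058): 
    X=s['tool_pos']+R[:,0]*dx; X[2]=z; print(dx,z,pix('wrist',X).round(1))
im=cv2.imread('pics/w7.png');cv2.imwrite('pics/w7z.png',cv2.resize(im[160:300,240:390],None,fx=5,fy=5,interpolation=cv2.INTER_CUBIC))
E
```

```text
t 14.32 pos [ 0.5286 -0.3402  0.0677] azY 77.81 zdir [ 0.001 -0.001 -1.   ] q6 -2.01 F [-0.3  0.2 -0.3] op 0.0597
-0.008 0.032 [314.7 245. ]
-0.008 0.058 [314.4 263.9]
-0.004 0.032 [314.7 238.8]
-0.004 0.058 [314.4 256.9]
0 0.032 [314.7 232.5]
0 0.058 [314.4 249.8]
0.004 0.032 [314.7 226.2]
0.004 0.058 [314.3 242.6]
```

View pics/w7z.png

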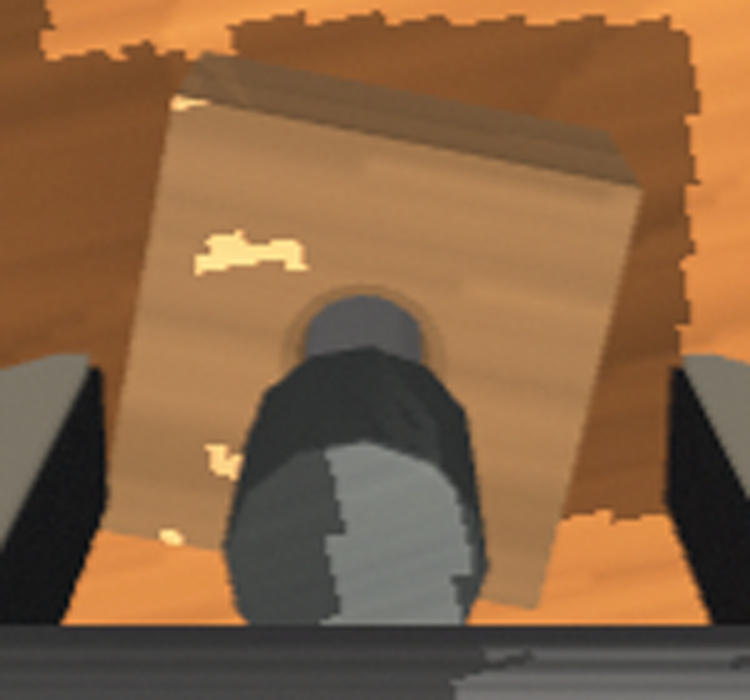

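Call:
{"method": "carry_out", "body": {"commands": [[[0.1, -0.2, 0, 0], [0, 0, 0, 0]]]}}

```text
t: 14.48
tool_pos: [0.5272, -0.3428, 0.0683]
orientation: [0.334, 3.122, -0.002]
force: [0.1, -0.2, -0.1]
opening: 0.0601
```

Call:
{"method": "carry_out", "body": {"commands": [[[0, 0, 0, 0], [0, 0, 0, 0], [0, 0, 0, 0], [0, 0, 0, 0], [0, 0, 0, 0], [0, 0, 0, 0], [0, 0, 0, 0]]], "claw": 2.0, "grip_force": 12}}

```text
t: 15.07
tool_pos: [0.5265, -0.3419, 0.0666]
orientation: [-0.334, -3.124, 0.0]
force: [0.0, -0.4, 0.6]
opening: 0.0241
```

```bash
python3 - <<'E'
from h import *
s,R=st()
E
```

```text
t 15.07 pos [ 0.5265 -0.3419  0.0666] azY 77.78 zdir [-0. -0. -1.] q6 -2.01 F [ 0.  -0.4  0.6] op 0.0241
```

Call:
{"method": "carry_out", "body": {"commands": [[[0, 0, -0.5, 0], [0, 0, -1, 0], [0, 0, -1.8, 0], [0, 0, -3, 0], [0, 0, -3, 0], [0, 0, -2, 0], [0, 0, -1, 0], [0, 0, 0, 0]]]}}

```text
t: 15.73
tool_pos: [0.528, -0.343, 0.1938]
orientation: [0.334, 3.119, -0.005]
force: [-0.7, -0.9, -0.7]
opening: 0.0239
```

Call:
{"method": "carry_out", "body": {"commands": [[[0.6, 1.53, 0, 0], [1.19, 3.06, 0, 0], [1.19, 3.06, 0, 0], [1.19, 3.06, 0, 0], [1.19, 3.06, 0, 0], [1.19, 3.06, 0, 0], [1.19, 3.06, 0, 0], [1.19, 3.06, 0, 0], [1.19, 3.06, 0, 0], [1.19, 3.06, 0, 0], [1.19, 3.06, 0, 0], [0.8, 2.1, 0, 0], [0.6, 1.53, 0, 0], [0, 0, 0, 0], [0, 0, 0, 0]]]}}

```text
t: 16.98
tool_pos: [0.4654, 0.0377, 0.1881]
orientation: [-0.331, -3.122, 0.001]
force: [-0.1, 0.7, -1.6]
opening: 0.0235
```

```bash
python3 - <<'E'
from h import *
s,R=st();print(rel(s,R,[.4654,.0469,.19]));im,p=shot('wrist','w8');shot('scene','s8')
cv2.imwrite('pics/w8z.png',cv2.resize(im[140:300,230:400],None,fx=4.5,fy=3.75,interpolation=cv2.INTER_CUBIC))
E
```

```text
t 16.98 pos [0.4654 0.0377 0.1881] azY 77.9 zdir [-0.002 -0.    -1.   ] q6 -1.39 F [-0.1  0.7 -1.6] op 0.0235
[ 0.2   0.9  -0.19]
```

View pics/w8.png

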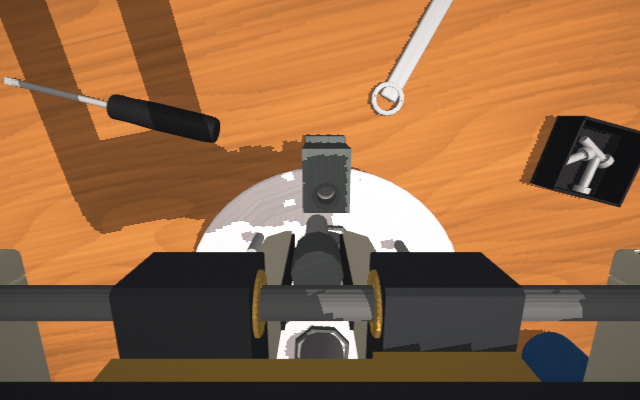

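View pics/s8.png

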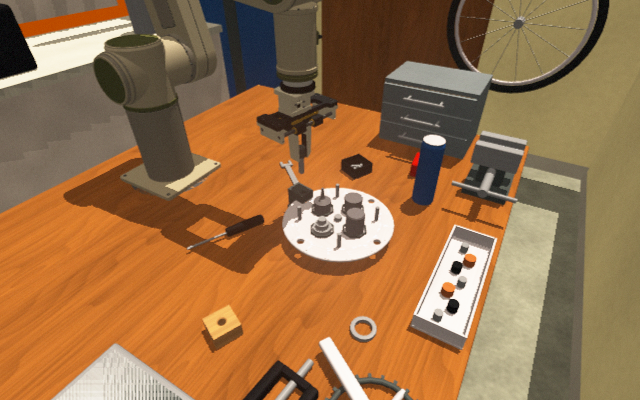

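```bash
python3 - <<'E'
from h import *
im=cv2.imread('pics/w8.png');cv2.imwrite('pics/w8z.png',cv2.resize(im[160:290,260:380],None,fx=5,fy=4.5,interpolation=cv2.INTER_CUBIC))
s,R=st()
for o in([0,0,.057],[0,0,.012],[0,0,.009]): print(pix('wrist',s['tool_pos']+R@np.array(o)).round(1))
E
```

```text
t 17.08 pos [0.466  0.0365 0.1887] azY 77.77 zdir [-0.002 -0.    -1.   ] q6 -1.39 F [-0.1 -0.3 -0.6] op 0.0235
[314.9 221.4]
[314.4 248.1]
[314.3 250.3]
```

View pics/w8z.png

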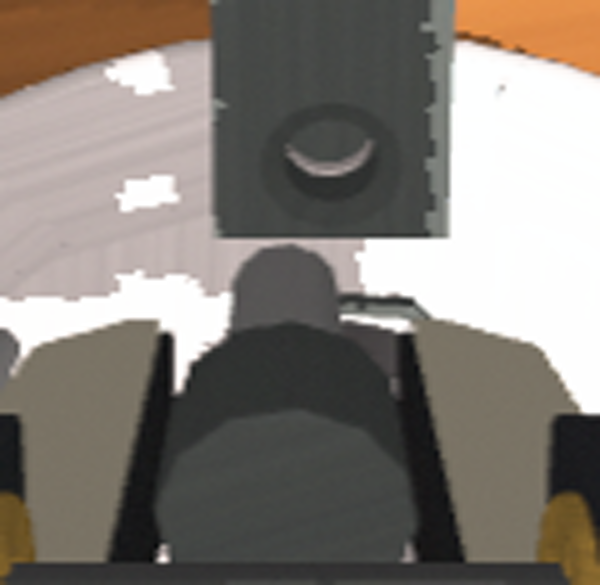

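```bash
python3 - <<'E'
from h import *
s,R=st();p=robot.camera_params('wrist')
X0=s['tool_pos']
t=np.linspace(0,2*np.pi,37)
for r,h in((.007,.054),(.005,.057),(.012,.022)):
    q=np.array([pix('wrist',X0+R@np.array([r*np.cos(a),r*np.sin(a),h]),p) for a in t]);print(r,h,'vmin',q[:,1].min().round(1),'u',q[:,0].min().round(1),q[:,0].max().round(1))
B=[.4654,.0469,.07];print('bore pred',pix('wrist',B,p))
for uv in((326,195.6),(324.3,195.6)):
    X=ray('wrist',uv,.07,p);print(X,rel(s,R,X))
E
```

```text
t 17.08 pos [0.466  0.0365 0.1887] azY 77.77 zdir [-0.002 -0.    -1.   ] q6 -1.39 F [-0.1 -0.3 -0.6] op 0.0235
0.007 0.054 vmin 212.6 u 304.1 325.6
0.005 0.057 vmin 214.2 u 307.3 322.4
0.012 0.022 vmin 220.6 u 293.0 336.0
bore pred [327.38140653 195.42946273]
[0.46529846 0.04573995 0.07      ] [ 0.25  0.9  11.87]
[0.46499657 0.04434932 0.07      ] [ 0.25  0.76 11.87]
```

Call:
{"method": "carry_out", "body": {"commands": [[[0.3, 0.7, 0, 0], [0.05, 0.07, 1, 0], [0, 0, 1.5, 0], [0, 0, 1.5, 0], [0, 0, 0.8, 0], [0, 0, 0.2, 0], [0, 0, 0, 0], [0, 0, 0, 0]]]}}

```text
t: 17.75
tool_pos: [0.4649, 0.0452, 0.14]
orientation: [0.335, 3.123, 0.0]
force: [0.9, -0.2, -1.0]
opening: 0.0241
```

```bash
python3 - <<'E'
from h import *
s,R=st();im,p=shot('wrist','w9');
cv2.imwrite('pics/w9z.png',cv2.resize(im[160:290,260:380],None,fx=5,fy=4.5,interpolation=cv2.INTER_CUBIC))
i2,_=shot('scene','s9');cv2.imwrite('pics/s9z.png',cv2.resize(i2[130:250,250:400],None,fx=5,fy=5,interpolation=cv2.INTER_CUBIC))
E
```

```text
t 17.75 pos [0.4649 0.0452 0.14  ] azY 77.76 zdir [ 0.  0. -1.] q6 -1.37 F [ 0.9 -0.2 -1. ] op 0.0241
```

View pics/w9z.png

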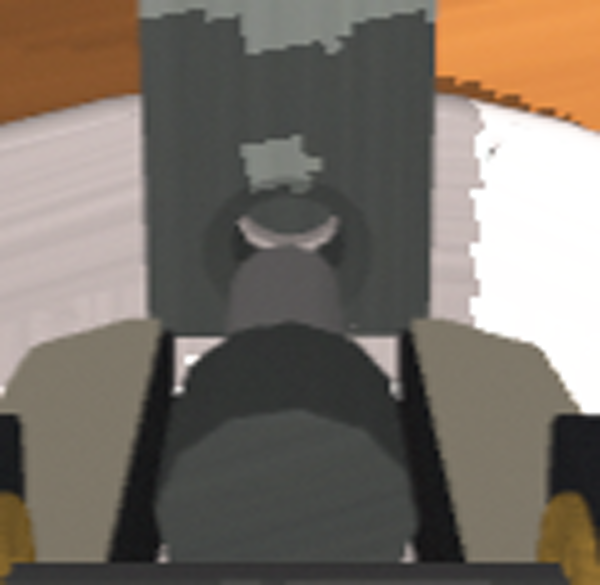

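View pics/s9z.png

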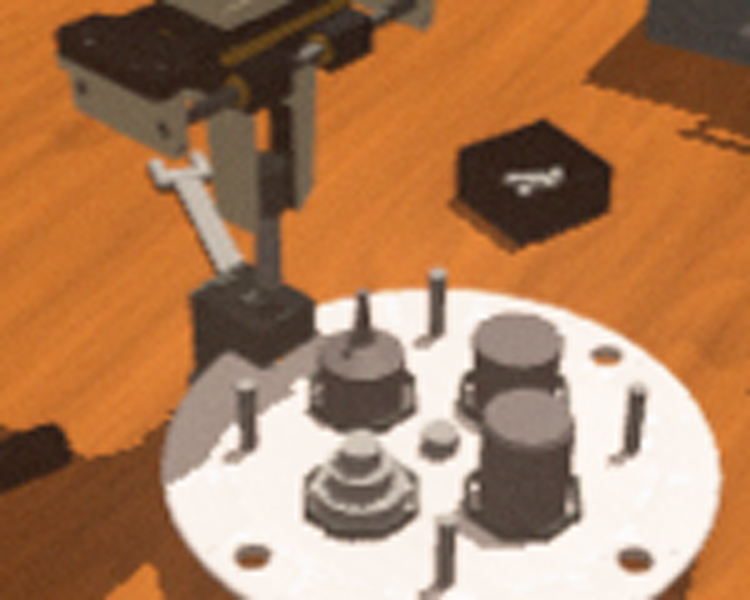

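```bash
python3 - <<'E'
from h import *
s,R=st();p=robot.camera_params('wrist')
for v in(214,215.5,217): print(v,rel(s,R,ray('wrist',(317.6,v),.07,p)))
for dx in(0,-.001,-.002): 
  X=s['tool_pos']+R@np.array([dx,0,.054]);print(dx,min(pix('wrist',X+R@np.array([.007*np.cos(a),.007*np.sin(a),0]),p)[1] for a in np.linspace(0,6.28,60)))
im=cv2.imread('pics/s9.png');cv2.imwrite('pics/s9y.png',cv2.resize(im[170:205,280:325],None,fx=14,fy=14,interpolation=cv2.INTER_CUBIC))
for o in ([0,0,.057],):print('scene tip pred',pix('scene',s['tool_pos']+R@np.array(o)),'bore',pix('scene',[.4654,.0469,.07]))
E
```

```text
t 17.85 pos [0.4653 0.0453 0.1406] azY 77.77 zdir [ 0.002 -0.    -1.   ] q6 -1.37 F [ 1.  -0.2 -0.3] op 0.0237
214 [0.1  0.18 7.06]
215.5 [-0.01  0.18  7.06]
217 [-0.12  0.18  7.06]
0 212.58724777366035
-0.001 214.07084796488508
-0.002 215.55101393195037
scene tip pred [303.31447502 186.18863809] bore [303.82840895 190.1247272 ]
```

View pics/s9y.png

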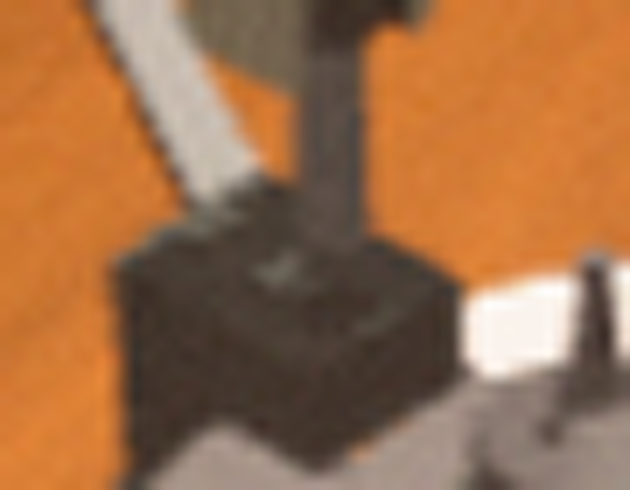

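Call:
{"method": "carry_out", "body": {"commands": [[[0.13, 0.03, 0, 0], [0, 0, 0.4, 0], [0, 0, 0.4, 0], [0, 0, 0.4, 0], [0, 0, 0.3, 0], [0, 0, 0.3, 0], [0, 0, 0, 0]]]}}

```text
t: 18.43
tool_pos: [0.463, 0.0459, 0.1208]
orientation: [-0.334, -3.123, 0.0]
force: [1.4, 0.3, -2.0]
opening: 0.0236
```

```bash
python3 - <<'E'
from h import *
s,R=st();im,p=shot('wrist','w10');
cv2.imwrite('pics/w10z.png',cv2.resize(im[160:290,260:380],None,fx=5,fy=4.5,interpolation=cv2.INTER_CUBIC))
E
```

```text
t 18.43 pos [0.463  0.0459 0.1208] azY 77.78 zdir [-0.001  0.    -1.   ] q6 -1.37 F [ 1.4  0.3 -2. ] op 0.0236
```

View pics/w10z.png

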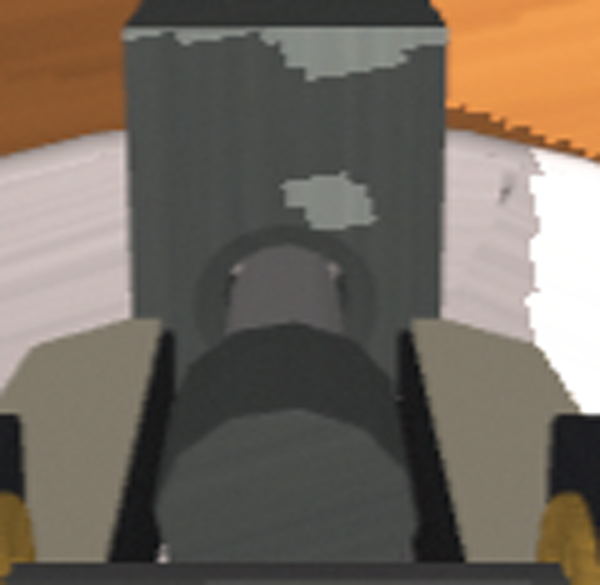

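Call:
{"method": "carry_out", "body": {"commands": [[[0, 0, 0.3, 0], [0, 0, 0.3, 0], [0, 0, 0.3, 0], [0, 0, 0.3, 0], [0, 0, 0.2, 0], [0, 0, 0, 0]]]}}

```text
t: 18.98
tool_pos: [0.4632, 0.0459, 0.1071]
orientation: [-0.334, -3.123, 0.0]
force: [0.4, 0.2, -1.4]
opening: 0.0236
```

```bash
python3 - <<'E'
from h import *
st()
E
```

```text
t 18.98 pos [0.4632 0.0459 0.1071] azY 77.78 zdir [-0.001 -0.    -1.   ] q6 -1.37 F [ 0.4  0.2 -1.4] op 0.0236
```

Call:
{"method": "carry_out", "body": {"commands": [[[0, 0, 0.2, 0], [0, 0, 0.2, 0], [0, 0, 0.2, 0], [0, 0, 0.1, 0], [0, 0, 0, 0]]]}}

```text
t: 19.4
tool_pos: [0.4633, 0.0459, 0.1003]
orientation: [-0.335, -3.123, 0.0]
force: [0.2, 0.4, -1.3]
opening: 0.0241
```

Call:
{"method": "carry_out", "body": {"commands": [[[0, 0, 0.1, 0], [0, 0, 0.1, 0], [0, 0, 0.1, 0], [0, 0, 0, 0]]]}}

```text
t: 19.73
tool_pos: [0.4633, 0.0459, 0.0974]
orientation: [-0.334, -3.124, 0.0]
force: [-0.4, -0.3, -1.8]
opening: 0.024
```

```bash
python3 - <<'E'
from h import *
st()
E
```

```text
t 19.73 pos [0.4633 0.0459 0.0974] azY 77.78 zdir [-0.  0. -1.] q6 -1.37 F [-0.4 -0.3 -1.8] op 0.024
```

Call:
{"method": "carry_out", "body": {"commands": [[[0, 0, 0.1, 0], [0, 0, 0.1, 0], [0, 0, 0, 0]]]}}

```text
t: 19.98
tool_pos: [0.4633, 0.0459, 0.0954]
orientation: [-0.335, -3.123, 0.0]
force: [0.1, -0.3, -1.8]
opening: 0.0238
```

```bash
python3 - <<'E'
from h import *
st()
E
```

```text
t 19.98 pos [0.4633 0.0459 0.0954] azY 77.77 zdir [-0.  0. -1.] q6 -1.37 F [ 0.1 -0.3 -1.8] op 0.0238
```

Call:
{"method": "carry_out", "body": {"commands": [[[0, 0, 0.1, 0], [0, 0, 0.1, 0], [0, 0, 0.1, 0], [0, 0, 0, 0]]]}}

```text
t: 20.32
tool_pos: [0.4633, 0.0459, 0.0924]
orientation: [-0.335, -3.123, -0.0]
force: [0.6, -0.4, -1.3]
opening: 0.0238
```

```bash
python3 - <<'E'
from h import *
st();im,p=shot('wrist','w11');
cv2.imwrite('pics/w11z.png',cv2.resize(im[160:290,260:380],None,fx=5,fy=4.5,interpolation=cv2.INTER_CUBIC))
E
```

```text
t 20.32 pos [0.4633 0.0459 0.0924] azY 77.77 zdir [-0.  0. -1.] q6 -1.37 F [ 0.6 -0.4 -1.3] op 0.0238
```

View pics/w11z.png

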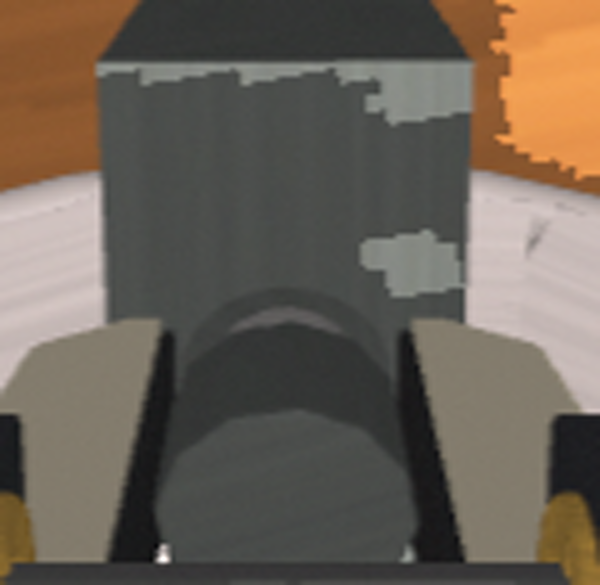

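The pin tip is already below deck level with no contact force, so it is in the lock hole. The fingertips would reach the bracket before the head seats, so I'll release it here and let it drop by its own weight.

Call:
{"method": "carry_out", "body": {"commands": [[[0, 0, 0.15, 0], [0, 0, 0.15, 0], [0, 0, 0, 0]]]}}

```text
t: 20.62
tool_pos: [0.4633, 0.0459, 0.0893]
orientation: [-0.334, -3.123, 0.0]
force: [-0.1, -1.2, -1.1]
opening: 0.0241
```

Call:
{"method": "carry_out", "body": {"commands": [[[0, 0, 0, 0], [0, 0, 0, 0], [0, 0, 0, 0], [0, 0, 0, 0], [0, 0, 0, 0], [0, 0, 0, 0]]], "claw": 4.0}}

```text
t: 21.12
tool_pos: [0.4635, 0.0459, 0.0897]
orientation: [0.334, 3.124, -0.0]
force: [-0.2, -0.8, -0.8]
opening: 0.04
```

```bash
python3 - <<'E'
from h import *
st();im,p=shot('wrist','w12');
cv2.imwrite('pics/w12z.png',cv2.resize(im[160:290,260:380],None,fx=5,fy=4.5,interpolation=cv2.INTER_CUBIC))
i2,_=shot('scene','s12');cv2.imwrite('pics/s12z.png',cv2.resize(i2[130:250,250:400],None,fx=5,fy=5,interpolation=cv2.INTER_CUBIC))
E
```

```text
t 21.12 pos [0.4635 0.0459 0.0897] azY 77.78 zdir [ 0. -0. -1.] q6 -1.37 F [-0.2 -0.8 -0.8] op 0.04
```

View pics/w12z.png

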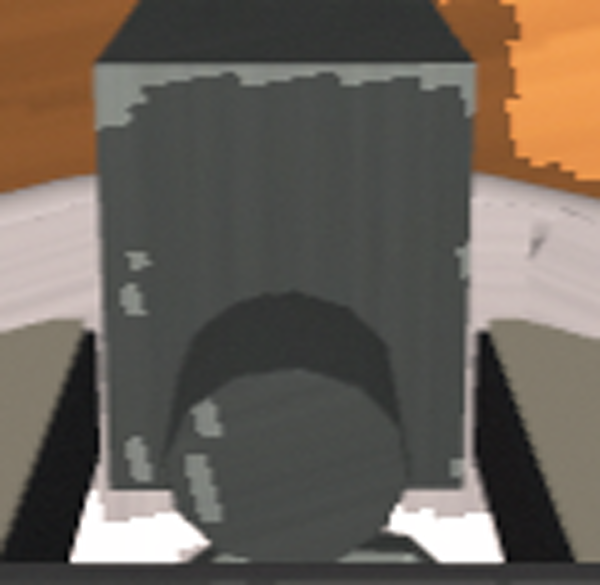

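View pics/s12z.png

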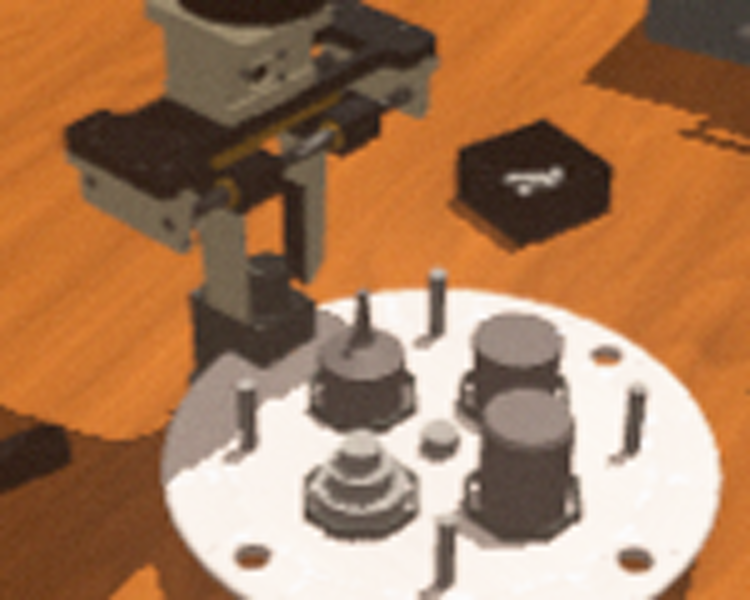

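The head now appears to sit on the bracket. I'll retract straight up and check.

Call:
{"method": "carry_out", "body": {"commands": [[[0, 0, -0.5, 0], [0, 0, -1, 0], [0, 0, -2, 0], [0, 0, -3, 0], [0, 0, -3, 0], [0, 0, -3, 0], [0, 0, -2, 0], [0, 0, -1, 0], [2, 0, 0, 0], [2, 0, 0, 0], [2, 0, 0, 0], [0, 0, 0, 0], [0, 0, 0, 0], [0, 0, 0, 0]]]}}

```text
t: 22.38
tool_pos: [0.4051, 0.0585, 0.2447]
orientation: [0.334, 3.123, -0.0]
force: [0.1, -0.1, 0.4]
opening: 0.0399
```

```bash
python3 - <<'E'
from h import *
st();im,p=shot('wrist','w13')
i2,_=shot('scene','s13');cv2.imwrite('pics/s13z.png',cv2.resize(i2[160:270,260:410],None,fx=5,fy=5,interpolation=cv2.INTER_CUBIC))
i3=i2[170:210,280:330];cv2.imwrite('pics/s13y.png',cv2.resize(i3,None,fx=14,fy=14,interpolation=cv2.INTER_CUBIC))
print('head top centre pred home/up',pix('scene',[.465,.0465,.096]),pix('scene',[.465,.0465,.114]))
E
```

```text
t 22.38 pos [0.4051 0.0585 0.2447] azY 77.78 zdir [ 0.001 -0.    -1.   ] q6 -1.34 F [ 0.1 -0.1  0.4] op 0.0399
head top centre pred home/up [303.29579519 181.956284  ] [303.06724915 176.11530386]
```

View pics/s13z.png

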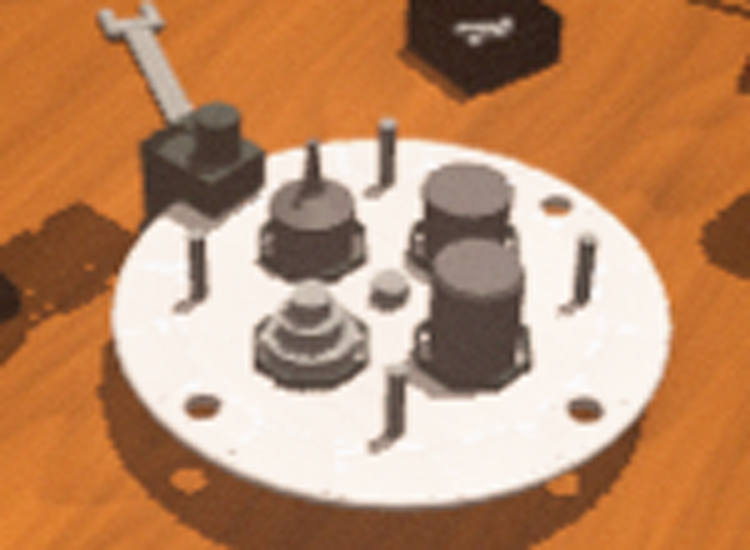

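View pics/s13y.png

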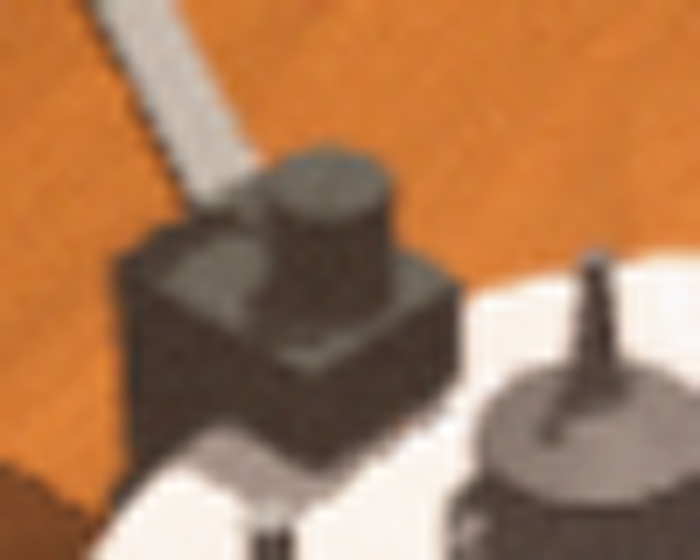

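View pics/w13.png

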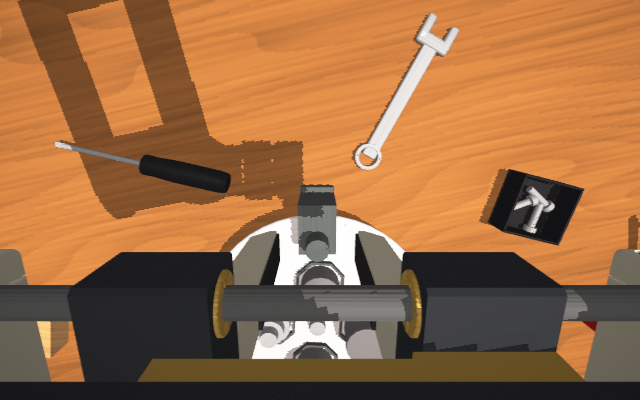

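The head top is at scene pixel (303.6,183.2). Fully home predicts (303.3,182.0), while resting on the deck would put it at row 176. No shaft shows under the head, the oiler is at the front and all four parts are standing. I'm handing in.

```bash
python3 -c "
from plant import robot
print(robot.close_job())"
```

```text
the job is handed in; nothing more can be done
None
```

The carousel is locked with the oiler at the front, and I handed the job in at about 22.5 s. I caged one rim peg between the pads and turned the table about 184° counter-clockwise, with readings of about 4 N while pushing. I then took the pin from its holder and lowered it into the bore.

**No to-and-fro needed:** The oiler's lock hole was visible before the turn, 3–4° to one side of its dish line. I aimed the turn at the hole, so the pin entered it on the first try. On release it dropped home under its own weight.

**Last checks:**
- **Pin seated:** The head top is within about 1 pixel of where "fully home" predicts, and about 7 pixels from the "resting on the deck" position. No shaft shows between the head and the bracket.
- **Parts:** All four are standing in their dishes, with the oiler next to the bracket.
- **Bench:** The spanner, screwdriver and reflector looked unmoved in the last pictures. I didn't check the other things on the bench one by one, but the arm went near none of them.
- **Robot:** The gripper is clear of everything.

**Not checked and disagreements:** I did not nudge a peg to feel that the table is blocked; I rely on the head height for that. The camera and measured tool positions disagreed by 1–3 mm, so I centred the pin on the bore by comparing the two in the same picture.

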